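# Read the DC-bus voltage of an inverter through its test port

## Task

Take the opening tool from the blue mat, push its blade into the slot under the lip of the inverter's orange hinged cover, lever the cover up and swing it right back so that it stays open, then lay the tool back on the blue mat. Next lift the red voltage probe out of its stand and lower its bare metal nose straight down the middle of the guide hole in the earthed steel plate that was under the cover, without touching the plate or the sides of the hole, until its spring tip presses gently on the brass terminal at the bottom and is pushed about half way in. Finish while holding it there, upright, still and centred in the hole, with the gripper still closed on the probe and nothing else carrying it; leave the spool, the jar and the circuit breaker where they are.

Things in the scene. Friction and masses are not known exactly. Their poses are not given: they have to be found in the camera images.
- tool: opening tool lying on the blue mat: yellow handle 100 long, 20 wide, 22 high (flat sides), with a straight steel blade 16 wide and 2 thick; 90 g. Origin: on the underside of the handle below the grip point; the handle reaches from 55 mm behind to 45 mm ahead of it. x along the tool towards the blade, z up. The blade's mid-plane is 11 mm above the underside; its tip is 130 mm ahead of the origin
- blade_tip (a point): middle of the blade's front edge, half way up its thickness
- mat: blue mat 220 (x) by 140 (y), 3 mm thick, fixed to the bench; origin at the centre of its underside
- inverter: graphite steel inverter housing, fixed to the bench: 200 long (x, from 65 mm in front of the origin to 135 mm behind it), 200 wide (y), top deck 84 mm above the bench, with a low aluminium heat sink (top 104 mm) across its rear, 69 mm and more behind the origin. Origin: on the bench, exactly below the centre of the guide hole. Its front (-x) faces the robot, turned by up to 0.3 rad
- cover (a joint): the orange cover's hinge angle in rad: 0 shut, 1.57 upright, stop at 2.0 leaning back. The cover is 120 (x) by 100 (y) by 4 mm, lies on the deck (underside 84, top 88 mm above the bench), weighs 90 g and has a stiff hinge: it stays wherever it is left. It takes about 1 N at the lip to lift it
- cover_lip (a point): middle of the cover's front lower edge, on the moving cover; when shut it is flush with the housing's front face
- cover_hinge (a point): centre of the cover's hinge axis (along the inverter's y), 120 mm behind the lip, 86 mm above the bench; fixed to the housing
- slot (a point): centre of the mouth of the pry slot in the front face, just under the cover's lip: 60 wide, 8 high (76 to 84 mm above the bench), 15 deep, entered along the inverter's +x
- shield: earthed steel shield plate under the cover, 100 by 92, with a deep guide collar: its top is 80 mm, the lower end of the bore 46 mm above the bench; the bore goes straight through, 26 mm diameter (12-sided, so 13 mm from the axis to the flats). Origin on the hole's axis at the bore's lower end
- hole (a point): centre of the mouth of the guide hole, in the plate's top face, 80 mm above the bench
- terminal: brass terminal, 18 mm diameter, fixed under the guide hole and centred on its axis, 20 mm high; origin at its underside
- terminal_top (a point): centre of the terminal's flat top, 40 mm below the mouth of the hole (40 mm above the bench)
- stand: fixed probe stand: black tube 44 outside, 24 inside, top 95 mm above the bench, on a 100 by 100 by 8 steel foot; origin at the centre of its underside
- probe: cordless voltage probe upright in the tube, 170 g: red handle 30 (x) by 26 (y), flat-sided, 91 to 186 mm above the origin; below it a black finger guard, 40 diameter (85 to 91 mm), resting on the tube's top; then the bare steel nose, 8 diameter, and brass spring tip, 6 diameter. Origin: end of the unpressed tip, on the axis, now 10 mm above the bench; z up to the handle
- tip (a joint): how far the probe's spring tip is pushed in, m: 0 free, 0.008 fully in (stop). The spring starts at about 1 N and reaches 3.9 N fully in, 2.5 N half way
- probe_tip (a point): the end of the spring tip, on the moving tip
- spool: bystander: red solder spool 52 diameter, 46 high, standing; origin at the centre of its underside
- jar: bystander: amber flux jar with a black cap, 48 diameter, 55 high; origin at the centre of its underside
- breaker: bystander: cream circuit breaker lying on its side, 80 by 74 by 18 high; origin on its underside
Things that resemble listed ones, but are neither listed nor needed, are in the scene too. Leave any purple look-alike of the tool alone.

How it is judged:
By the outcome, as a careful person would: the job done as asked, in the order asked, and still so for the second after the job is handed in, while the arm keeps its last pose, push and grip.
It also fails if it takes over 72 s, if anything falls off the work surface, if the arm or the gripper's body presses on something with over 40 N, if the wrist force passes 120 N, or if a joint passes its speed limit or range.

## Robot

A 6-joint arm with a two-finger parallel gripper is mounted at the origin on the work surface. World frame = base frame: x ahead of the robot, y to its left, z up, the work surface at z = 0. Lengths are in m, angles in rad, forces in N, time in s.
With the tool pointing down it reaches from about 0.35 to 0.85 m from the base axis. Payload 8.1 kg.
Tool frame: the origin (TCP) lies at the very end of the fingers, on their centre line; the grasp point (between the pads) lies 19 mm behind it; z points along the fingers, y is the line along which they close (so a half turn about z gives the same grasp; the last joint's range is limited). The gripper opens to 93 mm and grips with 3 to 60 N. Pads are 15 mm wide; open, the fingers measure 128 mm over their backs; the gripper's body (75 mm by 188 mm) begins 65 mm behind the grasp point.
Start: joints at [1.045, 0.13, 1.488, -0, 1.523, -0.085], TCP at [0.256, 0.543, 0.219] pointing down, gripper open.
Joint ranges: [-2.96, 2.96], [-0.89, 2.26], [0.02, 2.5], [-1.34, 4.48], [0, 2.73], [-2.66, 2.66]. Speed limits (rad/s): [2.39, 2.39, 2.79, 3.14, 3.14, 3.14].

## Interface

Orientations are given as a rotation vector (axis times angle).
In Python, from plant import monitor, eyes, ticket gives the robot as it stands.
- The arm moves only by the tool arm_command, never from a script. Its argument "deltas" is a list that holds one entry, the list of rows, each a list of 6 numbers: the shift along the world's x, y, z in cm, then the turn, a rotation vector about the world's x, y, z in degrees. In form: [[[tx, ty, tz, rx, ry, rz], ...]]. A call has 1 to 12 rows; each row shifts and turns the commanded pose from where the row before left it; what a row does not reach is not made up. A row lasts 1/12 s, in which the tool goes at most 41.7 mm and 7.16 degrees, less where a joint would pass 70% of its speed; a pose out of reach is approached as far as the arm can. A call is refused whole if a number of a shift passes 4.17 or a number of a turn 7.16, either way. A call with a gripper value outside its range is refused whole. "gripper" is the opening, from -1 (shut) to 1 (fully open), set as the call begins (left out, the last holds). The fingers move at their own pace and stop on an object; "squeeze" is the grip in N (left out, the last holds). Time passes only in rows, so rows that do not move let the fingers close. It gives the time, the measured TCP pose, the force, the opening and the grip force at its end, in the units of the state.
- monitor.read_state(): the state, without advancing time (a new reading comes with each control period).
- eyes.read_camera(name): name is "scene" or "top"; returns the picture (384x512x3 uint8, blue, green, red); there is no depth.
- eyes.camera_model(name): a dict with "fx", "fy", "cx", "cy" (pixels), "rvec" (rotation vector, rad) and "tvec" (3), from world to camera coordinates, as OpenCV has them. Camera axes: x right, y down, z forward; pixel columns grow to the right and rows downward; lengths in m; the calibration is good to about 2 mm. A picture is of the moment at which its call begins. camera_model takes no time and is no camera call.
- ticket.close_job(): hands the job in; it is judged then, once.
The state is a dict: "t": time; "q": joint angles; "dq": joint speeds; "joint_torque": joint torques, N m; "tool_pos": TCP position; "orientation": TCP orientation; "force": force on the tool from outside, world axes, zero at the start; "wrist_torque": the same for the moment, N m; "opening": finger opening in m; "gripper_force": force on a finger pad.
Only numpy, scipy, OpenCV 4.12 (cv2) and the standard library are available. Lean on these libraries where they do the work, as an engineer would, in place of code of your own. Each camera call takes 0.05 s, during which the arm holds its last target. There are 200 camera calls.

## Working session

There is one attempt and no reset: what is moved stays moved. The work goes in short steps, Python scripts to look and compute and a tool call to move; the robot and the scene stay as the last step left them, time stands still between calls to the robot, and variables do not carry over. Pictures are saved under pics/ and viewed, at most 11 in all, crops included, and the job is handed in when it is done.

Besides the shell and the picture viewer there is one more tool, called after "Request:" as name([rows], argument=value, ...), one row to a line, values as JSON. arm_command: Moves the arm, as the interface text tells. Its arguments: {"type":"object","properties":{"deltas":{"type":"array"},"gripper":{"type":"number"},"squeeze":{"type":"number"}},"required":["deltas"]}

```bash
mkdir -p pics; ls
python3 - <<'E'
from plant import monitor, eyes
import cv2, json
for n in ("scene","top"):
    im=eyes.read_camera(n); cv2.imwrite(f"pics/{n}0.png",im); print(n,{k:(v.tolist() if hasattr(v,'tolist') else v) for k,v in eyes.camera_model(n).items()})
print(monitor.read_state())
E
```

```text
pics
scene {'fx': 393.3076685798268, 'fy': 393.3076685798268, 'cx': 254.5094272971447, 'cy': 188.56388125853226, 'rvec': [2.0877765290650205, 0.6454828271448884, -0.3621734550913587], 'tvec': [-0.41138703354622286, -0.078539439745518, 1.4138810351461353]}
top {'fx': 358.061633569503, 'fy': 358.061633569503, 'cx': 253.80284375465723, 'cy': 192.35222275993337, 'rvec': [2.251843945214187, -1.955344690418048, 0.2074769618847231], 'tvec': [-0.04667704364622177, 0.5023082439504414, 0.9518790749182064]}
{'t': 0.1, 'q': array([ 1.04457600e+00,  1.31082887e-01,  1.48917265e+00,  5.26207149e-06,
        1.52300436e+00, -8.54235689e-02]), 'dq': array([ 0.00025895, -0.00204715, -0.00186035,  0.00091862, -0.00150055,
       -0.00220836]), 'joint_torque': array([ 9.23673288e-04, -5.61345971e+01, -4.93094766e+01,  7.69947236e-02,
        2.93139671e-02,  3.79428252e-05]), 'tool_pos': array([0.25572646, 0.54220317, 0.21769275]), 'orientation': array([-6.86699252e-01, -3.06510312e+00,  2.49448686e-03]), 'force': array([ 0.12244215, -0.08165004, -0.16519075]), 'wrist_torque': array([-0.01717506, -0.00447614, -0.04078791]), 'gripper_force': 0.0, 'opening': 0.0930357241704376}
```

View pics/scene0.png

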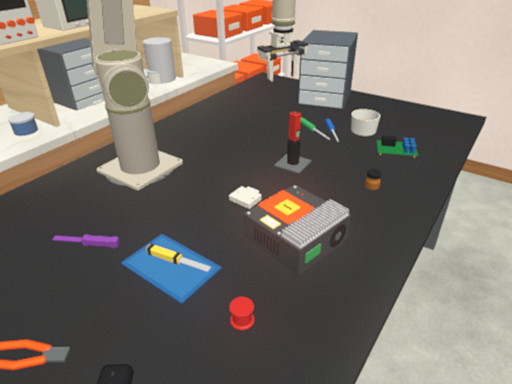

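View pics/top0.png

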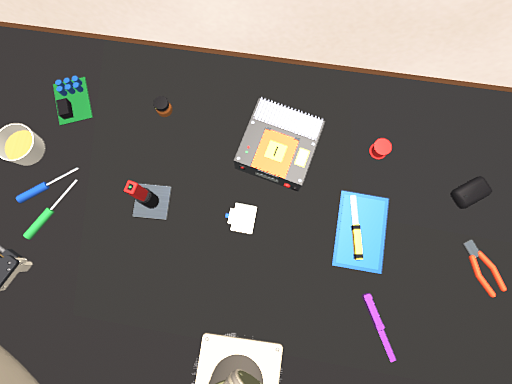

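Scene view: tool at (180,258) on the mat (170,265), orange cover (288,207), probe (294,135) and purple decoy at (85,240). Top view: tool (357,228), cover (276,152), probe top (131,188) and stand foot (152,202).

```bash
cat > h.py <<'E'
import numpy as np, cv2
from plant import monitor, eyes
M={n:eyes.camera_model(n) for n in("scene","top")}
def KRt(n):
    m=M[n]; K=np.array([[m['fx'],0,m['cx']],[0,m['fy'],m['cy']],[0,0,1]]); R=cv2.Rodrigues(np.array(m['rvec'],float))[0]
    return K,R,np.array(m['tvec'],float)
def ray(n,p):
    K,R,t=KRt(n); d=R.T@np.linalg.solve(K,[p[0],p[1],1]); return -R.T@t,d/np.linalg.norm(d)
def onz(n,p,z):
    c,d=ray(n,p); return c+d*(z-c[2])/d[2]
def tri(ps,pt):
    A=[];b=[]
    for n,p in(("scene",ps),("top",pt)):
        c,d=ray(n,p); P=np.eye(3)-np.outer(d,d); A.append(P); b.append(P@c)
    x=np.linalg.solve(A[0]+A[1],b[0]+b[1]); 
    gap=max(np.linalg.norm(A[i]@x-b[i]) for i in(0,1)); return x,gap
def proj(n,X):
    K,R,t=KRt(n); q=K@(R@np.asarray(X,float)+t); return q[:2]/q[2]
def mask(im,lo,hi,roi=None,close=0):
    m=cv2.inRange(cv2.cvtColor(im,cv2.COLOR_BGR2HSV),np.array(lo),np.array(hi))
    if roi:
        z=np.zeros_like(m); x0,y0,x1,y1=roi; z[y0:y1,x0:x1]=m[y0:y1,x0:x1]; m=z
    if close: m=cv2.morphologyEx(m,cv2.MORPH_CLOSE,np.ones((close,close)))
    return m
def big(m):
    c=max(cv2.findContours(m,cv2.RETR_EXTERNAL,cv2.CHAIN_APPROX_NONE)[0],key=cv2.contourArea); return c
def cen(c):
    m=cv2.moments(c); return np.array([m['m10']/m['m00'],m['m01']/m['m00']])
E
python3 - <<'E'
from h import *
np.set_printoptions(precision=4,suppress=True)
S=cv2.imread("pics/scene0.png");T=cv2.imread("pics/top0.png")
I={"scene":S,"top":T}
roi={"cover":{"scene":(235,180,350,260),"top":(235,110,325,195)},
"yel":{"scene":(125,235,220,290),"top":(340,190,380,265)},
"mat":{"scene":(110,225,230,305),"top":(325,180,400,280)},
"probe":{"scene":(280,105,310,145),"top":(120,175,162,212)}}
rng={"cover":((4,120,120),(32,255,255)),"yel":((18,120,120),(35,255,255)),"mat":((100,120,80),(118,255,255)),"probe":((0,150,90),(6,255,255))}
for k in rng:
  for n in I:
    m=mask(I[n],*rng[k],roi[k][n],5)
    c=cv2.convexHull(big(m)); print(k,n,cv2.contourArea(c),cen(c),cv2.minAreaRect(c))
    q=cv2.approxPolyN(c,4) if k!="probe" else c
    print(np.round(q.reshape(-1,2),1).tolist())
# blade whitish
for n in I:
    x0,y0,x1,y1=roi["mat"][n]; m=mask(I[n],(0,0,120),(180,70,255),(x0+8,y0+8,x1-6,y1-8)); c=big(m); print("blade",n,cv2.minAreaRect(c),cen(c))
rows=[]
a=cv2.resize(S[170:290,215:365],(800,640))[:600]; b=0
A=cv2.resize(T[90:200,225:335],(400,400),interpolation=cv2.INTER_CUBIC);B=cv2.resize(S[175:275,235:335],(400,400),interpolation=cv2.INTER_CUBIC)
cv2.imwrite("pics/crop1.png",np.hstack([A,B]))
E
```

```text
cover scene 1197.0 [284.381  207.3512] ((285.4494323730469, 206.21908569335938), (35.191932678222656, 46.957908630371094), 57.9946174621582)
[[316, 208], [280, 230], [256, 203], [283, 188]]
cover top 47.5 [269.3053 172.2877] ((268.6751403808594, 172.01824951171875), (32.89276885986328, 1.6232794523239136), 19.98310661315918)
[[284, 178], [253, 167], [257, 167], [284, 177]]
yel scene 287.5 [165.1426 253.8145] ((164.6738739013672, 253.59078979492188), (31.396028518676758, 9.762723922729492), 19.440034866333008)
[[181, 254], [178, 263], [150, 254], [150, 244]]
yel top 219.5 [356.6948 241.8026] ((356.4397888183594, 241.62850952148438), (33.843196868896484, 7.099550724029541), 83.0887680053711)
[[358, 225], [362, 258], [355, 258], [352, 225]]
mat scene 3586.0 [171.3114 267.1227] ((170.7133026123047, 264.9368591308594), (86.34806060791016, 52.880027770996094), 33.2748908996582)
[[222, 267], [181, 304], [119, 263], [161, 233]]
mat top 3674.5 [360.6356 232.6823] ((360.7154235839844, 232.27694702148438), (50.358097076416016, 76.77750396728516), 7.125016689300537)
[[381, 274], [331, 265], [341, 190], [389, 198]]
probe scene 296.0 [294.3491 125.7506] ((294.5, 126.5), (29.0, 11.0), 90.0)
[[298, 112], [300, 113], [300, 124], [299, 138], [297, 140], [295, 141], [294, 141], [290, 139], [289, 138], [289, 113], [290, 112]]
probe top 289.0 [135.2243 190.0386] ((135.50001525878906, 190.00001525878906), (23.255107879638672, 13.86362075805664), 26.56505012512207)
[[130, 180], [133, 181], [137, 183], [144, 188], [147, 191], [147, 192], [146, 195], [144, 199], [143, 200], [141, 200], [136, 198], [134, 197], [124, 191], [123, 190], [126, 183], [127, 181], [128, 180]]
blade scene ((194.43701171875, 263.742919921875), (32.26655960083008, 8.747823715209961), 14.534454345703125) [194.1869 263.8981]
blade top ((354.054443359375, 209.5445556640625), (29.751611709594727, 6.9652605056762695), 84.2894058227539) [353.823  209.3642]
```

View pics/crop1.png

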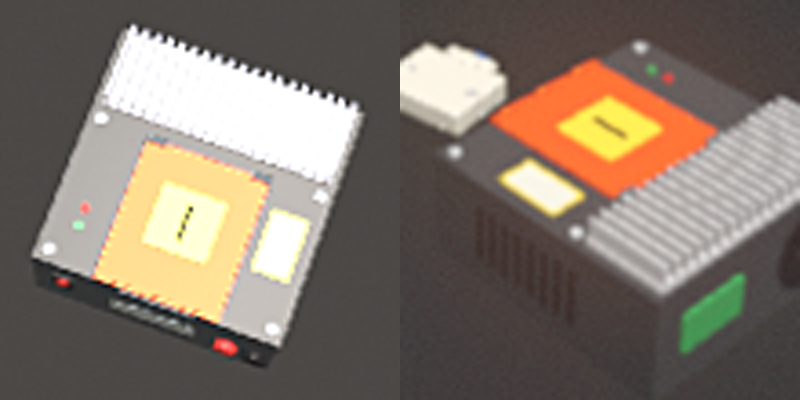

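The crop shows the cover in the top view with lip corners near (250.6,166.5) and (285.5,178) and hinge corners near (265.7,128.5) and (299.3,139.5). The white label with the yellow border sits beside it and must be kept out of the mask.

Run:
```python
from h import *
np.set_printoptions(precision=4,suppress=True)
S=cv2.imread("pics/scene0.png");T=cv2.imread("pics/top0.png")
hs=cv2.cvtColor(T,cv2.COLOR_BGR2HSV); print("cover px",hs[155,258],hs[145,280],hs[150,302],"deck",hs[160,245])
K=cv2.MORPH_OPEN,np.ones((3,3))
res={}
for n,im,lo,hi,r in(("top",T,(5,85,150),(35,255,255),(240,115,303,185)),("scene",S,(4,150,120),(32,255,255),(250,183,320,226))):
    m=mask(im,lo,hi,r)
    m=cv2.morphologyEx(m,*K); n_,lab,st,_=cv2.connectedComponentsWithStats(m); print(n,st[1:].tolist())
    c=cv2.convexHull(big(cv2.morphologyEx(m,cv2.MORPH_CLOSE,np.ones((3,3))))); w=np.array([onz(n,p+0.0,.088)[:2] for p in c.reshape(-1,2).astype(float)],np.float32)
    rr=cv2.minAreaRect(w*1000); print(n,rr); print(cv2.boxPoints(rr))
# tri of points: cover sheet centre
ts=mask(S,(20,120,150),(35,255,255),(265,195,305,222));tt=mask(T,(22,60,200),(35,255,255),(258,135,292,168))
print("sticker",cen(big(ts)),cen(big(tt)),tri(cen(big(ts)),cen(big(tt))))
# mat
for n,q in(("scene",[[222,267],[181,304],[119,263],[161,233]]),("top",[[381,274],[331,265],[341,190],[389,198]])):
    w=np.array([onz(n,p,.003)[:2] for p in q]); print("mat",n,w.mean(0),w.tolist())
# tool
ys,yt=np.array([165.1,253.8]),np.array([356.7,241.8]); print("handle",tri(ys,yt),onz("scene",ys,.025),onz("top",yt,.025))
for n,p in(("scene",(194.3,263.8)),("top",(354,209.4))): print("blade",n,onz(n,p,.014))
print("probe", "top face rays")
print(onz("scene",(294.7,114),.196),onz("top",(130,186.5),.196), tri((294.7,114),(130,186.5)))
# foot
for n,im,r in(("top",T,(120,175,180,225)),("scene",S,(268,145,320,178))):
    m=mask(im,(95,15,50),(125,110,140),r); c=cv2.convexHull(big(cv2.morphologyEx(m,cv2.MORPH_CLOSE,np.ones((3,3))))); w=np.array([onz(n,p,.008)[:2]*1000 for p in c.reshape(-1,2)],np.float32); print("foot",n,cv2.minAreaRect(w))
c,d=ray("top",(250,190));print("cams",c,ray("scene",(250,190))[0])
A=cv2.resize(T[170:230,100:180],(800,600),interpolation=cv2.INTER_CUBIC)[:, :];
B=cv2.resize(S[100:180,265:325],(400,533),interpolation=cv2.INTER_CUBIC);A=cv2.resize(T[165:225,115:175],(400,400),interpolation=cv2.INTER_CUBIC)
cv2.imwrite("pics/crop2.png",np.hstack([np.pad(A,((0,133),(0,0),(0,0))),B]))
```

```text
cover px [ 21 110 255] [ 30  38 255] [  0   0 255] deck [ 17  12 186]
top [[251, 129, 48, 48, 1174]]
top ((615.9507446289062, -17.966968536376953), (100.40467071533203, 120.64216613769531), 77.07510375976562)
[[545.929  -53.4051]
 [663.5146 -80.3896]
 [685.9725  17.4712]
 [568.3869  44.4557]]
scene [[258, 190, 55, 34, 1036]]
scene ((614.455078125, -17.502716064453125), (104.3542709350586, 122.19117736816406), 76.8000259399414)
[[543.059  -54.3501]
 [662.0218 -82.2525]
 [685.8511  19.3446]
 [566.8884  47.247 ]]
sticker [286.9239 206.6929] [284.6005 159.9491] (array([ 0.6121, -0.0372,  0.0914]), np.float64(0.017546522438864384))
mat scene [ 0.445  -0.2956] [[0.5592638596111565, -0.22743026056576598], [0.554798648231969, -0.3708097528948117], [0.33144103044701434, -0.3640246621597627], [0.3345627928618572, -0.22006086892663645]]
mat top [ 0.4449 -0.2951] [[0.3320025190070808, -0.36180047367801843], [0.337045541861214, -0.2199327253161524], [0.5572938569246554, -0.22834295654515668], [0.5531952571803123, -0.3703671627124242]]
handle (array([ 0.4126, -0.2821,  0.0134]), np.float64(0.0022300458580949483)) [ 0.4247 -0.2886  0.025 ] [ 0.4099 -0.2805  0.025 ]
blade scene [ 0.5021 -0.2658  0.014 ]
blade top [ 0.5027 -0.2683  0.014 ]
probe top face rays
[0.4504 0.3101 0.196 ] [0.4464 0.3165 0.196 ] (array([0.4467, 0.3175, 0.1926]), np.float64(0.0003888804924512044))
foot top ((433.6146240234375, 332.7217102050781), (67.33513641357422, 14.706981658935547), 82.141357421875)Traceback (most recent call last):
  File "<stdin>", line 25, in <module>
  File "h.py", line 26, in big
    c=max(cv2.findContours(m,cv2.RETR_EXTERNAL,cv2.CHAIN_APPROX_NONE)[0],key=cv2.contourArea); return c
ValueError: max() iterable argument is empty
```

Run:
```python
from h import *
S=cv2.imread("pics/scene0.png");T=cv2.imread("pics/top0.png")
r=lambda a:cv2.resize(a,(400,300),interpolation=cv2.INTER_CUBIC)
cv2.imwrite("pics/crop2.png",np.vstack([np.hstack([r(T[165:225,115:195]),r(S[105:180,250:350])]),np.hstack([r(T[190:265,310:410]),r(S[235:280,140:220][:45,:60])])]))
```

```text
(no output)
```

View pics/crop2.png

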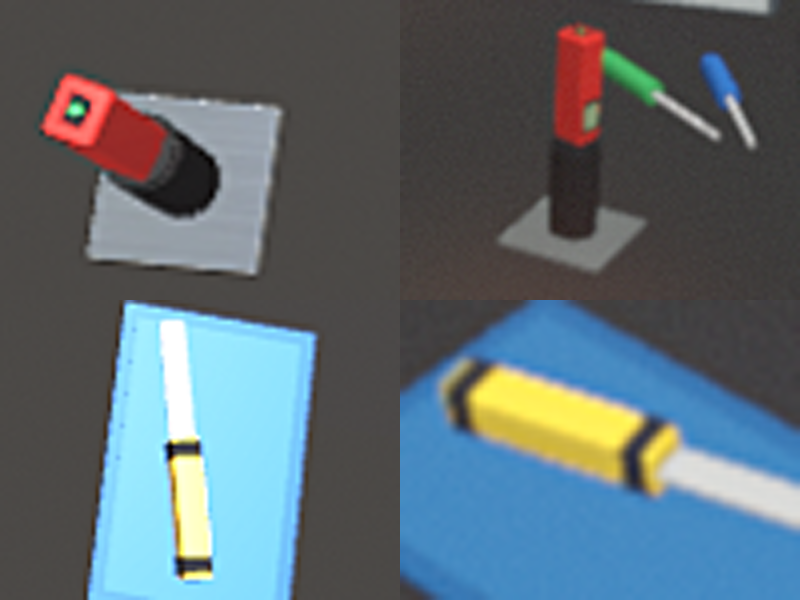

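The probe's top face centre is at top-view (131.0,186.4) and scene (295,112.5). The foot's top-view corners are (138,183.4), (171.4,185.6), (166.6,219.6) and (132.6,217). The tool in the top view has its blade tip at (353.2,195.5), handle front (355.7,225.5) and handle rear (358.7,259.5).

Run:
```python
from h import *
np.set_printoptions(precision=4,suppress=True)
print("tip",onz("top",(353.2,195.5),.014),"front",onz("top",(355.9,225.8),.025),"rear",onz("top",(358.7,259.3),.025))
print("probe tri",tri((295,112.5),(131,186.4)))
w=np.array([onz("top",p,.008)for p in((138,183.4),(171.4,185.6),(166.6,219.6),(132.6,217))]);print("foot c",w.mean(0),w)
p=[(500,240),(558,197),(648,222),(598,272)];w=np.array([onz("scene",(250+(x-400)/4,105+y/4),.008) for x,y in p]);print("foot s",w.mean(0),w)
# tool in the scene view: blade tip, handle front and rear centre line
S=cv2.imread("pics/scene0.png");m=mask(S,(0,0,120),(180,70,255),(180,250,214,280));c=big(m).reshape(-1,2);print("scene blade ext",c[c[:,0].argmax()],c[c[:,0].argmin()])
e=c[c[:,0]>=c[:,0].max()-2].mean(0); print("tip tri",tri(e,(353.2,195.5)),onz("scene",e,.014))
print("cams",ray("top",(0,0))[0],ray("scene",(0,0))[0])
```

```text
tip [ 0.5432 -0.2626  0.014 ] front [ 0.4544 -0.2746  0.025 ] rear [ 0.3625 -0.29    0.025 ]
probe tri (array([0.4476, 0.3141, 0.1987]), np.float64(0.0013391400061009754))
foot c [0.4452 0.3144 0.008 ] [[0.4917 0.3661 0.008 ]
 [0.499  0.2678 0.008 ]
 [0.3983 0.2627 0.008 ]
 [0.392  0.3611 0.008 ]]
foot s [0.4539 0.315  0.008 ] [[0.405  0.2658 0.008 ]
 [0.4079 0.3617 0.008 ]
 [0.4991 0.3662 0.008 ]
 [0.5038 0.2664 0.008 ]]
scene blade ext [210 268] [180 258]
tip tri (array([ 0.5434, -0.2601,  0.0187]), np.float64(0.0018329252084317656)) [ 0.5414 -0.2554  0.014 ]
cams [0.3001 0.0003 1.0347] [ 1.0403 -0.7595  0.7179]
```

The two views agree within about 2 mm:
- **Cover:** measures 120.6 x 100.4. Yaw is −12.9°, lip at (0.557,−0.004), hole at about (0.620,−0.019).
- **Tool:** origin (0.416,−0.282), yaw 9.2°.
- **Probe:** (0.447,0.314), top at 0.197.

Moving to the tool now.

Request:
arm_command([
  [[1.6,-3.7,0.3,0,0,2.87],[1.6,-3.7,0.3,0,0,2.87],[1.6,-3.7,0.3,0,0,2.87],[1.6,-3.7,0.3,0,0,2.87],[1.6,-3.7,0.3,0,0,2.87],[1.6,-3.7,0.3,0,0,2.87],[1.6,-3.7,0.3,0,0,2.87],[1.6,-3.7,0,0,0,2.87],[1.6,-3.7,0,0,0,2.87],[1.6,-3.7,0,0,0,2.87],[1.6,-3.7,0,0,0,2.87],[1.6,-3.7,0,0,0,2.87]],
], gripper=0)

```text
t: 1.1
tool_pos: [0.4481, 0.0967, 0.2395]
orientation: [0.256, -3.131, -0.0]
force: [0.8, 0.9, 0.9]
opening: 0.0466
gripper_force: 0.0
```

Request:
arm_command([
  [[-0.3,-3.8,0,0,0,0],[-0.3,-3.8,0,0,0,0],[-0.3,-3.8,0,0,0,0],[-0.3,-3.8,0,0,0,0],[-0.3,-3.8,0,0,0,0],[-0.3,-3.8,0,0,0,0],[-0.3,-3.8,-0.5,0,0,0],[-0.3,-3.8,-1,0,0,0],[-0.3,-3.8,-1.2,0,0,0],[-0.3,-2.2,-2,0,0,0],[0,0,0,0,0,0],[0,0,0,0,0,0]],
])

```text
t: 2.1
tool_pos: [0.4165, -0.2656, 0.1907]
orientation: [0.247, -3.129, -0.004]
force: [-0.0, -0.1, -0.8]
opening: 0.0465
gripper_force: 0.0
```

```bash
cat > st.py <<'E'
from h import *
from scipy.spatial.transform import Rotation as Ro
np.set_printoptions(precision=4,suppress=True)
s=monitor.read_state(); R=Ro.from_rotvec(s['orientation']).as_matrix()
print('t',s['t'],'tcp',s['tool_pos'],'F',s['force'],'open',s['opening'],'grip',s['gripper_force'],'q6',s['q'][5])
print('yaw of y',np.degrees(np.arctan2(R[1,1],R[0,1])),'z',R[:,2])
E
python3 st.py
```

```text
t 2.1 tcp [ 0.4165 -0.2656  0.1907] F [-0.036  -0.1101 -0.7964] open 0.046506277778123696 grip 0.0 q6 -2.399954897663131
yaw of y 99.02733891661293 z [-0.0031  0.0026 -1.    ]
```

Request:
arm_command([
  [[0,-1.6,-2,0,0,0],[0,0,-3.5,0,0,0],[0,0,-3.5,0,0,0],[0,0,-3.5,0,0,0],[0,0,-3,0,0,0],[0,0,-1.5,0,0,0],[0,0,-1,0,0,0],[0,0,-0.4,0,0,0],[0,0,0,0,0,0],[0,0,0,0,0,0]],
])

```text
t: 2.93
tool_pos: [0.4192, -0.2818, 0.0102]
orientation: [-0.252, 3.13, -0.002]
force: [0.1, 0.6, 0.4]
opening: 0.0466
gripper_force: 0.0
```

```bash
python3 st.py
```

```text
t 2.9333 tcp [ 0.4192 -0.2818  0.0102] F [0.0998 0.6415 0.3691] open 0.04664596227278721 grip 0.0 q6 -2.4251290694214163
yaw of y 99.21664994811499 z [ 0.0018 -0.0014 -1.    ]
```

Request:
arm_command([
  [[-0.3,0,-0.4,0,0,0],[0,0,0,0,0,0],[0,0,0,0,0,0]],
])

```text
t: 3.18
tool_pos: [0.4152, -0.2817, 0.0053]
orientation: [-0.251, 3.131, -0.001]
force: [0.4, 0.0, 0.1]
opening: 0.0467
gripper_force: 0.0
```

Request:
arm_command([
  [[0,0,0,0,0,0],[0,0,0,0,0,0],[0,0,0,0,0,0],[0,0,0,0,0,0],[0,0,0,0,0,0],[0,0,0,0,0,0],[0,0,0,0,0,0],[0,0,0,0,0,0]],
], gripper=-1, squeeze=45)

```text
t: 3.85
tool_pos: [0.415, -0.2814, 0.0047]
orientation: [-0.251, 3.131, -0.0]
force: [-1.1, -0.7, 1.1]
opening: 0.0199
gripper_force: 45.0
```

```bash
python3 st.py
```

```text
t 3.85 tcp [ 0.415  -0.2814  0.0047] F [-1.1432 -0.6782  1.0969] open 0.019865867607116217 grip 44.99243080615997 q6 -2.429163659900362
yaw of y 99.18305606356515 z [ 0.0001 -0.0001 -1.    ]
```

Request:
arm_command([
  [[0,0,1.5,0,0,0],[0,0,3.5,0,0,0],[0,1,3.7,0,0,-1],[0,3.2,2.3,0,0,-2.5],[-0.2,3.6,0,0,0,-2.5],[-0.2,3.9,0,0,0,-2.5],[-0.2,3.9,0,0,0,-2.5],[-0.2,3.9,0,0,0,-2.5],[-0.2,3.9,0,0,0,-2.5],[-0.2,3.9,0,0,0,-2.5],[-0.2,3.0,0,0,0,-2.5],[0,1,0,0,0,-1.1]],
])

```text
t: 4.85
tool_pos: [0.4, 0.0352, 0.1144]
orientation: [-0.353, -3.121, -0.002]
force: [-0.3, -0.1, -0.2]
opening: 0.0196
gripper_force: 45.0
```

Request:
arm_command([
  [[0,0,-1.0,0,0,0],[0,0,-1.0,0,0,0],[0,0,-1.0,0,0,0],[0,0,0,0,0,0],[0,0,0,0,0,0],[0,0,0,0,0,0]],
])

```text
t: 5.35
tool_pos: [0.4008, 0.0309, 0.0843]
orientation: [-0.355, -3.121, 0.0]
force: [0.6, -0.5, -0.9]
opening: 0.0195
gripper_force: 45.0
```

```bash
python3 st.py
python3 - <<'E'
from h import *
S=eyes.read_camera("scene");T=eyes.read_camera("top");cv2.imwrite("pics/s1.png",S);cv2.imwrite("pics/t1.png",T)
r=lambda a:cv2.resize(a,(400,400),interpolation=cv2.INTER_CUBIC)
cv2.imwrite("pics/crop3.png",np.hstack([r(T[130:230,200:300]),r(S[160:260,190:290])]))
s=monitor.read_state()['tool_pos'];u=np.array([.9747,-.2232,0])
tip=s+.13*u+[0,0,.0093];print(tip,proj("top",tip),proj("scene",tip))
E
```

```text
t 5.35 tcp [0.4008 0.0309 0.0843] F [ 0.6339 -0.5468 -0.9147] open 0.01949358897414139 grip 44.99186396598816 q6 -1.394768005472352
yaw of y 77.00648648247679 z [-0.0009 -0.     -1.    ]
[0.52804127 0.00207019 0.09427048] [263.25645482 181.61511951] [262.37246042 190.47105431]
```

View pics/crop3.png

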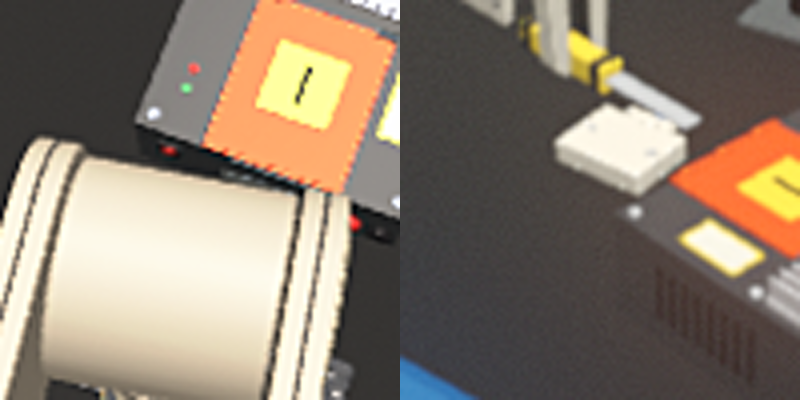

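The crop shows the blade tip at scene pixel (262.5,190.5), against a prediction of (262.4,190.5). The breaker lies well below the path. Lower and insert.

Request:
arm_command([
  [[0,0,-0.7,0,0,0],[0,0,-0.65,0,0,0],[0,0,0,0,0,0],[0.98,-0.22,0,0,0,0],[0.98,-0.22,0,0,0,0],[0.78,-0.18,0,0,0,0],[0,0,0,0,0,0],[0,0,0,0,0,0]],
])

```text
t: 6.12
tool_pos: [0.4283, 0.0255, 0.071]
orientation: [-0.353, -3.121, -0.0]
force: [-0.1, 0.2, -2.1]
opening: 0.0196
gripper_force: 45.0
```

Request:
arm_command([
  [[0.4,-0.09,0,0,0,0],[0.4,-0.09,0,0,0,0],[0.3,-0.07,0,0,0,0],[0.2,-0.05,0,0,0,0],[0,0,0,0,0,0],[0,0,0,0,0,0]],
])

```text
t: 6.62
tool_pos: [0.4414, 0.0225, 0.0711]
orientation: [-0.353, -3.121, -0.0]
force: [0.2, -0.8, -0.8]
opening: 0.0197
gripper_force: 45.0
```

```bash
python3 st.py
```

```text
t 6.6167 tcp [0.4414 0.0225 0.0711] F [ 0.154  -0.7904 -0.7629] open 0.019652587532308082 grip 44.99184966087341 q6 -1.4106525655523392
yaw of y 77.08257291004072 z [-0.0002  0.     -1.    ]
```

The blade is about 11 mm into the slot with no contact force. Lift along the lip's arc.

Request:
arm_command([
  [[0,0,0.3,0,0,0],[0.02,0,0.5,0,0,0],[0,0,0.58,0,0,0],[0.14,-0.03,1.08,0,0,0],[0.23,-0.05,1.06,0,0,0],[0.33,-0.08,1.03,0,0,0],[0.43,-0.1,0.99,0,0,0],[0.54,-0.12,0.94,0,0,0],[0,0,0,0,0,0],[0,0,0,0,0,0]],
])

```text
t: 7.45
tool_pos: [0.4595, 0.0185, 0.137]
orientation: [0.353, 3.119, 0.0]
force: [0.2, -0.1, -1.7]
opening: 0.0197
gripper_force: 45.0
```

```bash
python3 st.py
python3 - <<'E'
from h import *
S=eyes.read_camera("scene");T=eyes.read_camera("top");cv2.imwrite("pics/s2.png",S);cv2.imwrite("pics/t2.png",T)
r=lambda a:cv2.resize(a,(400,400),interpolation=cv2.INTER_CUBIC)
cv2.imwrite("pics/crop4.png",np.hstack([r(T[100:200,220:320]),r(S[140:240,230:330])]))
s=monitor.read_state()['tool_pos'];u=np.array([.9747,-.2232,0])
tip=s+.13*u+[0,0,.0093];print(tip,proj("scene",tip))
E
```

```text
t 7.45 tcp [0.4595 0.0185 0.137 ] F [ 0.2129 -0.0857 -1.6731] open 0.019692197275350508 grip 44.99171018600464 q6 -1.4165905141771358
yaw of y 77.07591378918355 z [ 0.0021 -0.0002 -1.    ]
[ 0.58489882 -0.01036946  0.14491797] [277.49096995 183.55840263]
```

View pics/crop4.png

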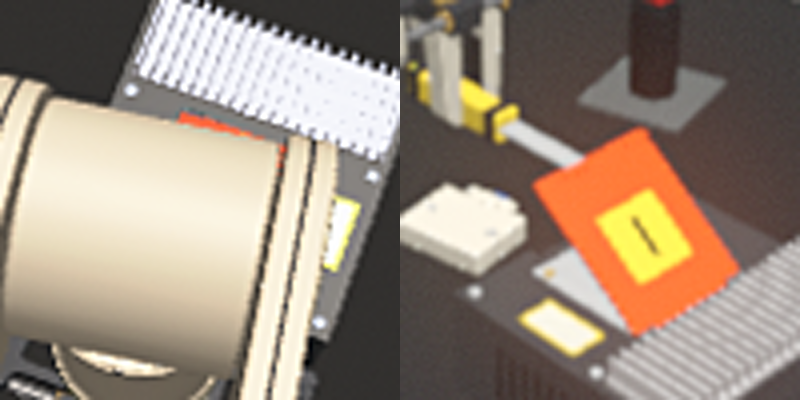

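The cover is lifted to about 0.6 rad, with the blade under its lip edge in the scene crop. Continue the arc.

Request:
arm_command([
  [[0.61,-0.14,0.88,0,0,0],[0.7,-0.16,0.81,0,0,0],[0.77,-0.18,0.74,0,0,0],[0.85,-0.19,0.66,0,0,0],[0.9,-0.21,0.56,0,0,0],[0.96,-0.22,0.47,0,0,0],[0.99,-0.23,0.37,0,0,0],[1.02,-0.23,0.27,0,0,0],[1.04,-0.24,0.16,0,0,0],[1.06,-0.24,0.05,0,0,0]],
])

```text
t: 8.38
tool_pos: [0.5473, -0.0017, 0.185]
orientation: [-0.353, -3.121, -0.0]
force: [-0.7, -0.5, 0.1]
opening: 0.0198
gripper_force: 45.0
```

Request:
arm_command([
  [[1.06,-0.24,-0.05,0,0,0],[1.04,-0.24,-0.16,0,0,0],[1.02,-0.23,-0.28,0,0,0],[0.7,-0.16,-0.28,0,0,0],[0.2,-0.05,-0.07,0,0,0],[0,0,0,0,0,0],[0,0,0,0,0,0]],
])

```text
t: 8.97
tool_pos: [0.5869, -0.0108, 0.1767]
orientation: [-0.353, -3.121, 0.0]
force: [-0.0, -0.4, -1.6]
opening: 0.0198
gripper_force: 45.0
```

```bash
python3 st.py
```

```text
t 8.9667 tcp [ 0.5869 -0.0108  0.1767] F [-0.0022 -0.3849 -1.5996] open 0.019787356590493188 grip 44.99188184738159 q6 -1.4511851231805641
yaw of y 77.08564975102657 z [-0.0011  0.0001 -1.    ]
```

Request:
arm_command([
  [[0.2,-0.05,-0.07,0,0,0],[0.2,-0.05,-0.07,0,0,0],[0.2,-0.05,-0.07,0,0,0],[0,0,0,0,0,0]],
])

```text
t: 9.3
tool_pos: [0.5905, -0.0116, 0.1739]
orientation: [-0.352, -3.115, -0.001]
force: [-14.3, 3.4, 2.4]
opening: 0.0197
gripper_force: 45.0
```

```bash
python3 st.py
```

```text
t 9.3 tcp [ 0.5905 -0.0116  0.1739] F [-14.2591   3.4082   2.413 ] open 0.019670072212229585 grip 45.000967383384705 q6 -1.4527681738065237
yaw of y 77.1153006373473 z [-0.007   0.0014 -1.    ]
```

The cover is at its stop. Retreat and return the tool to the mat.

Request:
arm_command([
  [[-1.0,0.23,0,0,0,0],[-3.0,0.7,0,0,0,0],[-3.6,0.8,0,0,0,0],[-3.6,0.8,0,0,0,0],[-2.4,0,0,0,0,0],[-0.6,-2,0,0,0,2.2],[-0.5,-3.8,0,0,0,3],[-0.5,-3.8,0,0,0,3],[-0.5,-3.8,0,0,0,3],[-0.5,-3.8,0,0,0,3],[-0.5,-3.8,0,0,0,3],[-0.3,-3.8,0,0,0,3]],
])

```text
t: 10.3
tool_pos: [0.4228, -0.237, 0.1757]
orientation: [-0.204, 3.134, -0.001]
force: [0.8, 0.4, -0.5]
opening: 0.0195
gripper_force: 45.0
```

Request:
arm_command([
  [[0,-3.6,-1,0,0,1.9],[0,-1.4,-3,0,0,0],[0,0,-3.5,0,0,0],[0,0,-3,0,0,0],[0,0,0,0,0,0],[0,0,0,0,0,0]],
])

```text
t: 10.8
tool_pos: [0.4221, -0.284, 0.0689]
orientation: [0.251, -3.129, -0.004]
force: [0.6, -0.4, 0.6]
opening: 0.0195
gripper_force: 45.0
```

```bash
python3 st.py;  python3 - <<'E'
from h import *
S=eyes.read_camera("scene");T=eyes.read_camera("top");cv2.imwrite("pics/s3.png",S);cv2.imwrite("pics/t3.png",T)
r=lambda a:cv2.resize(a,(400,300),interpolation=cv2.INTER_CUBIC)
cv2.imwrite("pics/crop5.png",np.vstack([np.hstack([r(T[100:190,230:350]),r(S[165:255,225:345])]),np.hstack([r(T[190:280,310:430]),r(S[215:305,110:230])])]))
E
```

```text
t 10.8 tcp [ 0.4221 -0.284   0.0689] F [ 0.5714 -0.4481  0.6302] open 0.019516701364419797 grip 44.998818039894104 q6 -2.4240642459848094
yaw of y 99.17434683432514 z [-0.0032  0.0026 -1.    ]
```

View pics/crop5.png

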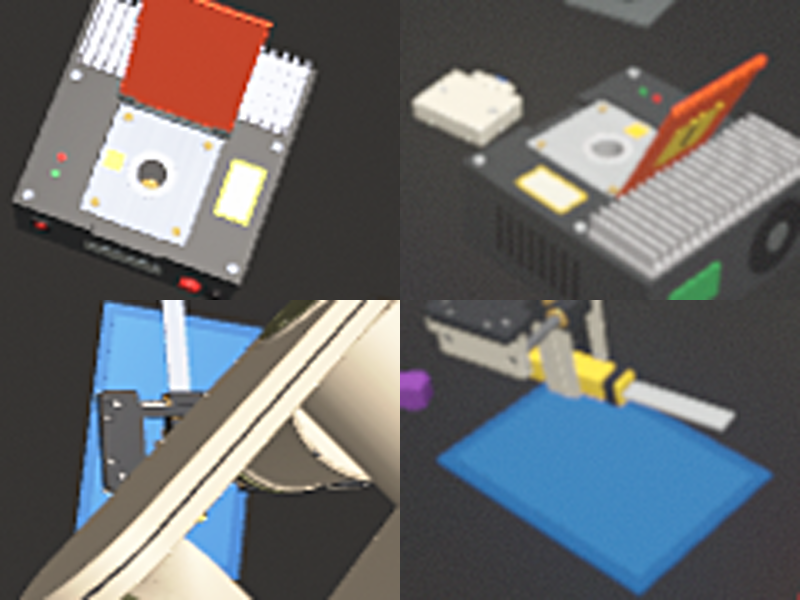

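The cover leans fully back. The hole is visible at top-view (275.6,151.9) and scene (287.7,209.7). The tool hangs level over the mat, so lower it and release.

Request:
arm_command([
  [[-0.5,0,-2.5,0,0,0],[0,0,-2,0,0,0],[0,0,-1,0,0,0],[0,0,-0.4,0,0,0],[0,0,-0.3,0,0,0],[0,0,-0.1,0,0,0],[0,0,0,0,0,0],[0,0,0,0,0,0]],
])

```text
t: 11.57
tool_pos: [0.4193, -0.2857, 0.0083]
orientation: [-0.252, 3.13, -0.002]
force: [0.8, -0.3, -1.3]
opening: 0.0195
gripper_force: 45.0
```

```bash
python3 st.py
python3 - <<'E'
from h import *
np.set_printoptions(precision=4,suppress=True)
S=cv2.imread("pics/s3.png");T=cv2.imread("pics/t3.png")
for n,im,p,w in(("top",T,(275.6,151.9),(8,8)),("scene",S,(287.7,209.7),(8,6))):
    g=cv2.cvtColor(im,cv2.COLOR_BGR2GRAY)
    x,y=map(int,np.round(p)); sub=g[y-9:y+10,x-9:x+10]
    print(n,p,onz(n,p,.08)); print(sub[::1,::1])
print(tri((287.7,209.7),(275.6,151.9)))
# probe handle top face yaw
T0=cv2.imread("pics/top0.png");m=mask(T0,(0,100,180),(8,255,255),(118,172,150,205));print(m.sum()/255)
m=cv2.morphologyEx(m,cv2.MORPH_CLOSE,np.ones((5,5)));c=cv2.convexHull(big(m));w=np.array([onz("top",q,.196)[:2]*1000 for q in c.reshape(-1,2)],np.float32);print(cv2.minAreaRect(w),cv2.boxPoints(cv2.minAreaRect(w)))
E
```

```text
t 11.5667 tcp [ 0.4193 -0.2857  0.0083] F [ 0.7964 -0.3431 -1.2784] open 0.01953794986011717 grip 44.99881982803345 q6 -2.430487686980277
yaw of y 99.19365632190072 z [ 0.0014 -0.0012 -1.    ]
top (275.6, 151.9) [ 0.6208 -0.0206  0.08  ]
[[241 240 240 240 240 240 239 240 241 240 240 239 239 239 239 239 237 236
  239]
 [240 239 239 240 240 239 240 242 241 241 240 238 239 239 239 239 237 237
  240]
 [243 239 239 240 240 241 248 249 250 249 246 241 239 239 239 239 237 238
  240]
 [251 243 240 242 247 253 255 255 255 255 255 252 246 241 239 238 238 239
  240]
 [252 242 243 252 255 255 255 255 252 251 255 255 255 250 243 237 238 240
  240]
 [248 237 248 254 255 246 148  86  84  87 151 236 255 255 251 241 239 241
  240]
 [238 235 251 255 239 131  91 101 104 102  93  85 251 255 255 244 239 241
  239]
 [243 249 255 255 176  89 103 109 109 108 104  91 160 255 255 238 237 240
  239]
 [239 245 255 254 158  93 106 110 110 109 107  97  77 251 255 249 243 240
  239]
 [239 251 255 245 143  94 101 103 103 106 106  98  75 242 255 251 244 240
  239]
 [241 248 255 250 152  94 118 122 137 117 103  93  9
[... 1826 characters left out ...]
8 217 214 215 216 195 141
   98]
 [217 218 217 215 215 214 214 214 215 213 212 212 214 216 218 209 168 113
   93]
 [219 220 218 217 216 214 215 214 214 215 215 214 213 216 210 184 131  98
   91]
 [210 217 218 219 218 217 215 214 214 214 216 215 216 214 193 147 102  94
   93]
 [166 195 212 218 218 217 217 215 214 215 213 215 217 208 168 114  92  92
   89]
 [107 143 181 209 216 218 218 217 216 214 214 217 210 184 129  96  93 108
  114]]
(array([ 0.6225, -0.0195,  0.079 ]), np.float64(0.0016665826136456506))
115.0
((445.9261779785156, 315.5484313964844), (26.87828826904297, 30.35013771057129), 79.5511703491211) [[428.5655 305.0843]
 [458.4123 299.58  ]
 [463.2869 326.0126]
 [433.44   331.5168]]
```

Request:
arm_command([
  [[0,0,-0.2,0,0,0],[0,0,-0.15,0,0,0],[0,0,0,0,0,0],[0,0,0,0,0,0]],
])

```text
t: 11.9
tool_pos: [0.4193, -0.2858, 0.0047]
orientation: [-0.252, 3.13, -0.002]
force: [-0.1, 0.2, 6.5]
opening: 0.0194
gripper_force: 45.0
```

Request:
arm_command([
  [[0,0,0,0,0,0],[0,0,0,0,0,0],[0,0,0,0,0,0],[0,0,0,0,0,0],[0,0,0,0,0,0]],
], gripper=0)

```text
t: 12.32
tool_pos: [0.4183, -0.285, 0.0034]
orientation: [0.251, -3.131, -0.0]
force: [0.7, 0.1, -0.5]
opening: 0.0455
gripper_force: 0.0
```

Request:
arm_command([
  [[0,0,1,0,0,0],[0,0,2.5,0,0,0],[0,0,4,0,0,0],[0,0,4,0,0,0],[0,2,3.6,0,0,0],[0,3.5,2,0,0,0],[0,4,1,0,0,0],[0,4,1,0,0,0],[0,4,1,0,0,-1],[0,4,1,0,0,-3],[0,4,1,0,0,-3],[0,4,1,0,0,-3]],
])

```text
t: 13.32
tool_pos: [0.4179, 0.0116, 0.2361]
orientation: [0.027, 3.14, -0.0]
force: [0.9, 0.0, -0.5]
opening: 0.0465
gripper_force: 0.0
```

Request:
arm_command([
  [[0,4,1,0,0,-3],[0,4,1,0,0,-3],[0,4,0.5,0,0,-3],[0.5,4,0,0,0,-0.7],[0.5,4,0,0,0,0],[0.5,4,0,0,0,0],[0.5,3.5,0,0,0,0],[0.5,2,0,0,0,0],[0,0,0,0,0,0],[0,0,0,0,0,0]],
])

```text
t: 14.15
tool_pos: [0.443, 0.3056, 0.2598]
orientation: [-0.285, -3.128, 0.001]
force: [-0.3, -0.5, -0.2]
opening: 0.0464
gripper_force: 0.0
```

```bash
python3 st.py
python3 - <<'E'
from h import *
print(tri((287,209.3),(275.1,151.8)),onz("top",(275.1,151.8),.08),onz("scene",(287,209.3),.08))
E
```

```text
t 14.15 tcp [0.443  0.3056 0.2598] F [-0.3331 -0.5474 -0.2024] open 0.04640501745165944 grip 0.0 q6 -0.8807127736545111
yaw of y 79.60665942669465 z [-0.0005 -0.0006 -1.    ]
(array([ 0.62131847, -0.01887507,  0.07982209]), np.float64(0.00041929945422434676)) [ 0.62091331 -0.01913137  0.08      ] [ 0.62168184 -0.01870418  0.08      ]
```

Request:
arm_command([
  [[0.4,0.95,0,0,0,0],[0,0,-3,0,0,0],[0,0,-3,0,0,0],[0,0,-3,0,0,0],[0,0,-2.5,0,0,0],[0,0,-1.5,0,0,0],[0,0,-0.5,0,0,0],[0,0,0,0,0,0],[0,0,0,0,0,0],[0,0,0,0,0,0]],
])

```text
t: 14.98
tool_pos: [0.4487, 0.3147, 0.1267]
orientation: [0.289, 3.126, 0.003]
force: [0.1, -0.0, -0.1]
opening: 0.0467
gripper_force: 0.0
```

```bash
python3 st.py
python3 - <<'E'
from h import *
S=eyes.read_camera("scene");T=eyes.read_camera("top");cv2.imwrite("pics/s4.png",S);cv2.imwrite("pics/t4.png",T)
r=lambda a:cv2.resize(a,(400,300),interpolation=cv2.INTER_CUBIC)
cv2.imwrite("pics/crop6.png",np.vstack([np.hstack([r(T[165:225,115:195]),r(S[105:180,250:350])]),np.hstack([r(T[190:280,310:430]),r(S[215:305,110:230])])]))
E
```

```text
t 14.9833 tcp [0.4487 0.3147 0.1267] F [ 0.1034 -0.0127 -0.0525] open 0.046682714368176115 grip 0.0 q6 -0.8685937822928559
yaw of y 79.45318489501696 z [ 0.0026  0.0015 -1.    ]
```

View pics/crop6.png

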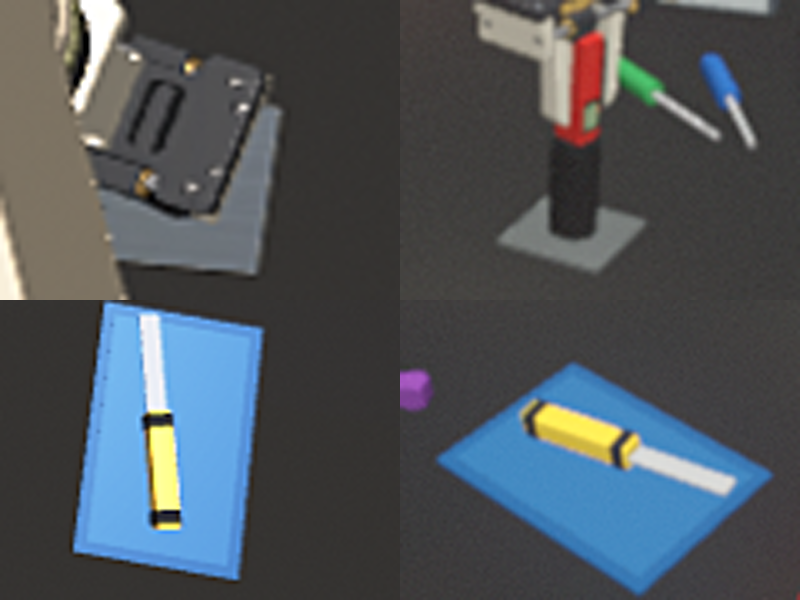

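The tool lies flat on the mat and the probe handle is between the fingers. Let it settle, then grip.

Request:
arm_command([
  [[0,0,0,0,0,0],[0,0,0,0,0,0],[0,0,0,0,0,0],[0,0,0,0,0,0]],
])

```text
t: 15.42
tool_pos: [0.4475, 0.3144, 0.1248]
orientation: [0.288, 3.128, 0.0]
force: [0.3, 0.0, -0.7]
opening: 0.0463
gripper_force: 0.0
```

Request:
arm_command([
  [[0,0,0,0,0,0],[0,0,0,0,0,0],[0,0,0,0,0,0],[0,0,0,0,0,0],[0,0,0,0,0,0],[0,0,0,0,0,0],[0,0,0,0,0,0]],
], gripper=-1, squeeze=40)

```text
t: 16.0
tool_pos: [0.4475, 0.3145, 0.1247]
orientation: [0.288, 3.128, 0.0]
force: [0.2, 2.0, 0.0]
opening: 0.0258
gripper_force: 40.0
```

```bash
python3 st.py
```

```text
t 16.0 tcp [0.4475 0.3145 0.1247] F [0.2416 1.973  0.0279] open 0.025771095464534922 grip 39.99999940395355 q6 -0.8686200872667804
yaw of y 79.48826906636987 z [ 0.0001  0.0001 -1.    ]
```

Request:
arm_command([
  [[0,0,0.8,0,0,0],[0,0,1.5,0,0,0],[0,0,2.5,0,0,0],[0,0,3,0,0,0],[0,0,3,0,0,0],[0,0,2.5,0,0,0],[0,0,1,0,0,0],[0,0,0.2,0,0,0]],
])

```text
t: 16.67
tool_pos: [0.4486, 0.3149, 0.2727]
orientation: [0.288, 3.124, 0.004]
force: [0.1, -0.1, -2.4]
opening: 0.0257
gripper_force: 40.0
```

Request:
arm_command([
  [[0.8,-1.5,0,0,0,0],[1.5,-2.9,0,0,0,0],[1.7,-3.2,0,0,0,0],[1.7,-3.2,0,0,0,0],[1.7,-3.2,0,0,0,0],[1.7,-3.2,0,0,0,0],[1.7,-3.2,0,0,0,0],[1.7,-3.2,0,0,0,0],[1.7,-3.2,0,0,0,0],[1.5,-2.9,0,0,0,0],[1.2,-2.3,0,0,0,0],[0.5,-1.3,0,0,0,0]],
])

```text
t: 17.67
tool_pos: [0.6214, -0.0217, 0.2665]
orientation: [-0.291, -3.124, 0.001]
force: [-0.2, -0.8, -2.0]
opening: 0.026
gripper_force: 40.0
```

Request:
arm_command([
  [[0,0,-1,0,0,0],[0,0,-2,0,0,0],[0,0,-1,0,0,0],[0,0,0,0,0,0],[0,0,0,0,0,0],[0,0,0,0,0,0],[0,0,0,0,0,0],[0,0,0,0,0,0]],
])

```text
t: 18.33
tool_pos: [0.622, -0.0183, 0.231]
orientation: [0.287, 3.126, -0.0]
force: [-0.2, 0.2, -2.0]
opening: 0.0259
gripper_force: 40.0
```

```bash
python3 st.py
python3 - <<'E'
from h import *
S=eyes.read_camera("scene");T=eyes.read_camera("top");cv2.imwrite("pics/s5.png",S);cv2.imwrite("pics/t5.png",T)
r=lambda a:cv2.resize(a,(400,600),interpolation=cv2.INTER_CUBIC)
cv2.imwrite("pics/crop7.png",np.hstack([r(T[105:195,245:305]),r(S[130:220,260:320])]))
p=monitor.read_state()['tool_pos']
for d in(0,-.0237,-.0297,-.1147):print(d,p[2]+d,proj("scene",p+[0,0,d]),proj("top",p+[0,0,d]))
E
```

```text
t 18.3333 tcp [ 0.622  -0.0183  0.231 ] F [-0.1609  0.2209 -2.0458] open 0.025927226023229652 grip 39.99996364116669 q6 -1.4995955358820094
yaw of y 79.51348849701766 z [ 0.002  -0.0002 -1.    ]
0 0.2306010912717532 [289.07728981 160.63287655] [278.88859119 131.42839411]
-0.0237 0.2069010912717532 [288.74369264 168.83879334] [278.17642213 135.02508006]
-0.0297 0.2009010912717532 [288.66064964 170.88150837] [278.0020756  135.90558684]
-0.1147 0.11590109127175321 [287.54171937 198.40526876] [275.76033963 147.22708436]
```

View pics/crop7.png

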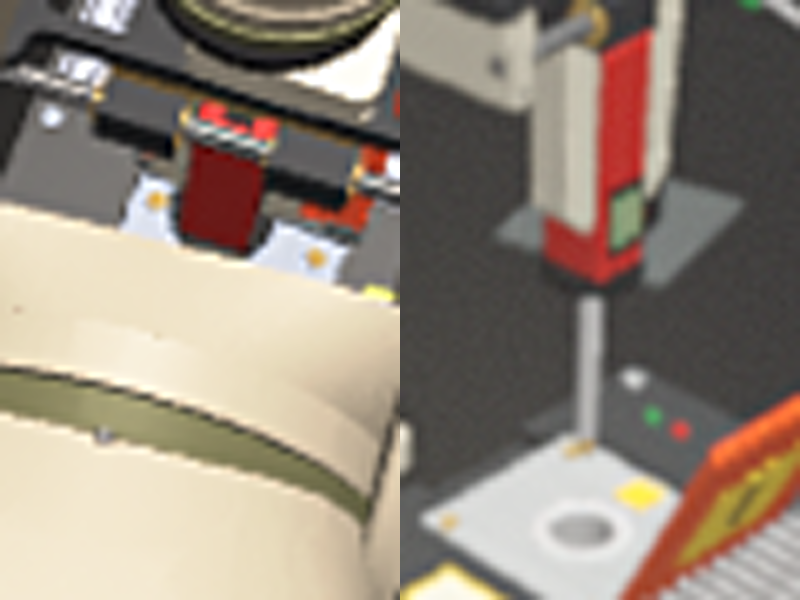

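Scene crop: nose axis vertical from (288.8,175) to its tip at (287.5,197.5), against a predicted tip of (287.5,198.4). In the top crop the handle's lower edge is at (278,141.8), predicted (278.2,141.5). So the probe axis is on the TCP axis. Lower to just above the mouth and check the position.

Request:
arm_command([
  [[-0.05,-0.05,-0.6,0,0,0],[0,0,-1,0,0,0],[0,0,-0.5,0,0,0],[0,0,0,0,0,0],[0,0,0,0,0,0],[0,0,0,0,0,0],[0,0,0,0,0,0],[0,0,0,0,0,0],[0,0,0,0,0,0]],
])

```text
t: 19.18
tool_pos: [0.6212, -0.0192, 0.2091]
orientation: [0.288, 3.128, -0.0]
force: [0.4, 1.2, -2.1]
opening: 0.026
gripper_force: 40.0
```

```bash
python3 st.py
python3 - <<'E'
from h import *
np.set_printoptions(precision=2,suppress=True,linewidth=150)
S=eyes.read_camera("scene");cv2.imwrite("pics/s6.png",S)
p=monitor.read_state()['tool_pos']
for d in(-.035,-.06,-.09,-.1147):
    q=proj("scene",p+[0,0,d]);y=int(round(q[1]));x=int(round(q[0]))
    print(q,x-7,S[y,x-7:x+8].mean(1))
x,y=287,209
print(cv2.cvtColor(S,cv2.COLOR_BGR2GRAY)[y-12:y+9,x-9:x+10])
E
```

```text
t 19.1833 tcp [ 0.6212 -0.0192  0.2091] F [ 0.355   1.2065 -2.1479] open 0.026023877440160673 grip 39.999956488609314 q6 -1.5005916094417626
yaw of y 79.48468958128043 z [ 0.0007 -0.0001 -1.    ]
[287.92 179.91] 281 [62.   57.   53.   52.33 50.   49.33 52.   53.   57.   53.67 56.33 52.   53.   61.33 65.33]
[287.59 188.03] 281 [ 72.33  68.33  69.    67.    93.67 146.   179.   177.   121.67  90.67  93.33  92.67  99.   122.67 134.33]
[287.22 197.48] 280 [139.67 176.67 208.33 216.   205.67 174.33 161.67 176.33 182.67 182.67 156.   121.    96.33  90.    90.33]
[286.91 205.04] 280 [218.   218.67 220.33 226.67 236.33 236.33 228.   226.33 230.67 231.   228.   224.33 219.33 220.   214.  ]
[[ 95 110 140 177 209 217 210 182 163 176 183 183 156 121  97  90  90  97  98]
 [140 180 208 217 224 220 207 181 164 176 193 215 213 192 155 109  85  88  93]
 [197 215 221 221 221 220 216 195 169 176 194 219 223 220 211 175 127  91  85]
 [219 221 221 218 219 220 217 200 171 175 191 218 223 222 222 214 192 157 121]
 [221 221 220 220 220 220 218 202 173 175 194 218 223 222 223 222 223 218 197]
 [218 220 219 22
[... 548 characters left out ...]
32 230 204 174 172 177 177 175 169 156 142 163 216 235 234 222 219]
 [219 221 230 232 217 188 179 177 177 173 166 156 144 170 217 236 232 222 221]
 [219 219 223 232 231 216 200 189 187 180 179 175 185 211 232 234 226 222 220]
 [219 218 219 226 232 231 228 218 216 211 216 217 226 233 233 226 221 221 210]
 [220 218 219 219 222 227 230 229 228 231 233 231 230 229 223 219 219 213 178]
 [221 221 220 219 218 219 221 221 221 222 223 222 220 219 218 219 217 198 145]
 [222 221 221 219 218 218 218 217 217 217 216 215 216 217 217 220 212 170 116]
 [215 223 221 221 220 219 218 217 217 217 217 216 216 216 218 213 186 134  99]
 [184 213 220 221 222 221 218 218 217 216 218 218 217 218 218 196 146 106  95]]
```

The nose column (286.6) matches the hole centre column (286.7), and TCP projects onto the hole centre row (209.5). Descend.

Request:
arm_command([
  [[0,0,-0.5,0,0,0],[0,0,-0.8,0,0,0],[0,0,-0.8,0,0,0],[0,0,-0.8,0,0,0],[0,0,-0.7,0,0,0],[0,0,-0.4,0,0,0],[0,0,-0.2,0,0,0],[0,0,0,0,0,0],[0,0,0,0,0,0],[0,0,0,0,0,0],[0,0,0,0,0,0],[0,0,0,0,0,0]],
])

```text
t: 20.23
tool_pos: [0.6213, -0.0192, 0.1672]
orientation: [0.288, 3.128, -0.0]
force: [0.2, -0.2, -2.4]
opening: 0.0262
gripper_force: 40.0
```

```bash
python3 st.py
python3 - <<'E'
from h import *
S=eyes.read_camera("scene");T=eyes.read_camera("top");cv2.imwrite("pics/s7.png",S);cv2.imwrite("pics/t7.png",T)
r=lambda a:cv2.resize(a,(400,600),interpolation=cv2.INTER_CUBIC)
cv2.imwrite("pics/crop8.png",np.hstack([r(T[105:195,245:305]),r(S[140:230,260:320])]))
p=monitor.read_state()['tool_pos']
print(proj("top",p+[0,0,-.0237]), proj("top",p+[-.0147,.0027,-.0237]),proj("scene",[p[0],p[1],.08]))
E
```

```text
t 20.2333 tcp [ 0.6213 -0.0192  0.1672] F [ 0.1672 -0.2436 -2.408 ] open 0.02617864395351401 grip 40.000006556510925 q6 -1.5005675830689194
yaw of y 79.48626664108683 z [ 0.0008 -0.0001 -1.    ]
[276.63062388 144.09061495] [274.89020775 149.25661631] [286.75439124 209.31147376]
```

View pics/crop8.png

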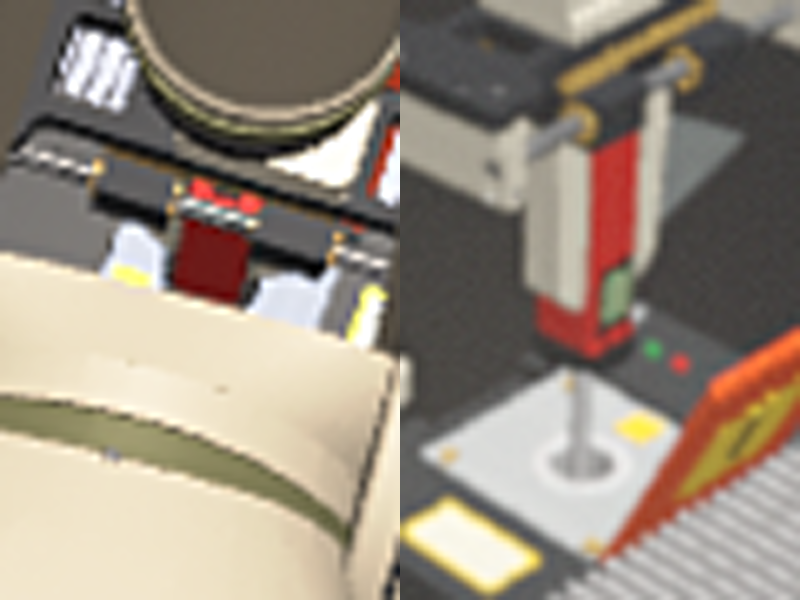

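The nose is down the middle of the hole in the scene crop (nose x≈578, ring centre x≈580), touching nothing. Approach the terminal slowly.

Request:
arm_command([
  [[0,0,-0.3,0,0,0],[0,0,-0.3,0,0,0],[0,0,-0.2,0,0,0],[0,0,-0.1,0,0,0],[0,0,0,0,0,0],[0,0,0,0,0,0],[0,0,0,0,0,0],[0,0,0,0,0,0]],
])

```text
t: 21.0
tool_pos: [0.6211, -0.0191, 0.1578]
orientation: [0.288, 3.128, -0.0]
force: [0.4, -0.7, -1.9]
opening: 0.0258
gripper_force: 40.0
```

Request:
arm_command([
  [[0,0,-0.1,0,0,0],[0,0,0,0,0,0],[0,0,0,0,0,0],[0,0,0,0,0,0]],
])

```text
t: 21.33
tool_pos: [0.621, -0.0191, 0.1566]
orientation: [-0.288, -3.128, -0.0]
force: [-0.3, 0.3, -1.8]
opening: 0.0259
gripper_force: 40.0
```

Request:
arm_command([
  [[0,0,-0.1,0,0,0],[0,0,0,0,0,0],[0,0,0,0,0,0],[0,0,0,0,0,0]],
])

```text
t: 21.67
tool_pos: [0.621, -0.0192, 0.1556]
orientation: [-0.288, -3.128, 0.0]
force: [0.4, 0.6, -2.2]
opening: 0.0255
gripper_force: 40.0
```

Request:
arm_command([
  [[0,0,-0.1,0,0,0],[0,0,0,0,0,0],[0,0,0,0,0,0],[0,0,0,0,0,0]],
])

```text
t: 22.0
tool_pos: [0.621, -0.0192, 0.1547]
orientation: [0.288, 3.128, 0.0]
force: [-0.3, -0.6, -1.9]
opening: 0.0254
gripper_force: 40.0
```

Request:
arm_command([
  [[0,0,-0.1,0,0,0],[0,0,0,0,0,0],[0,0,0,0,0,0],[0,0,0,0,0,0]],
])

```text
t: 22.33
tool_pos: [0.621, -0.0192, 0.1538]
orientation: [0.288, 3.128, -0.0]
force: [-0.9, -0.4, -0.5]
opening: 0.0258
gripper_force: 40.0
```

```bash
cat > av.py <<'E'
from h import *
np.set_printoptions(precision=4,suppress=True)
F=[];P=[]
for i in range(8):
    eyes.read_camera("scene"); s=monitor.read_state(); F.append(s['force']);P.append(s['tool_pos'])
print(s['t'],np.mean(F,0),np.std(F,0),np.mean(P,0),s['wrist_torque'])
E
python3 av.py
```

```text
22.7333 [-0.1673 -0.0645 -0.438 ] [0.6051 0.4511 0.4614] [ 0.621  -0.0192  0.1537] [-0.0044  0.0352  0.0329]
```

Request:
arm_command([
  [[0,0,-0.1,0,0,0],[0,0,0,0,0,0],[0,0,0,0,0,0],[0,0,0,0,0,0]],
])

```text
t: 23.07
tool_pos: [0.621, -0.0192, 0.1527]
orientation: [0.288, 3.128, -0.0]
force: [-0.7, -0.2, 0.2]
opening: 0.026
gripper_force: 40.0
```

```bash
python3 av.py
```

```text
23.4667 [-0.1947 -0.2424  0.0401] [0.4805 0.3873 0.2277] [ 0.621  -0.0191  0.1527] [ 0.0061  0.0141 -0.0007]
```

Request:
arm_command([
  [[0,0,-0.1,0,0,0],[0,0,0,0,0,0],[0,0,0,0,0,0],[0,0,0,0,0,0]],
])

```text
t: 23.8
tool_pos: [0.621, -0.0191, 0.1517]
orientation: [0.288, 3.128, 0.0]
force: [0.6, 0.2, 0.0]
opening: 0.026
gripper_force: 40.0
```

```bash
python3 av.py; python3 av.py; python3 st.py
```

```text
24.2 [-0.1797  0.0186 -0.0668] [0.343  0.4404 0.45  ] [ 0.621  -0.0191  0.1517] [0.0508 0.0486 0.0058]
24.6 [-0.27   -0.1972  0.3648] [0.4291 0.4207 0.5859] [ 0.621  -0.0191  0.1516] [ 0.0216 -0.0369  0.057 ]
t 24.6 tcp [ 0.621  -0.0192  0.1517] F [-0.6973  0.1085  0.9823] open 0.026084029802991203 grip 39.999935030937195 q6 -1.5006203848356114
yaw of y 79.48671886741316 z [ 0.0001 -0.     -1.    ]
```

Request:
arm_command([
  [[0,0,-0.08,0,0,0],[0,0,0,0,0,0],[0,0,0,0,0,0],[0,0,0,0,0,0],[0,0,0,0,0,0],[0,0,0,0,0,0]],
])

```text
t: 25.1
tool_pos: [0.621, -0.0191, 0.1509]
orientation: [-0.288, -3.128, 0.0]
force: [0.1, 0.6, 0.3]
opening: 0.0261
gripper_force: 40.0
```

```bash
python3 av.py; python3 av.py
python3 - <<'E'
from h import *
S=eyes.read_camera("scene");T=eyes.read_camera("top")
r=lambda a:cv2.resize(a,(400,600),interpolation=cv2.INTER_CUBIC)
cv2.imwrite("pics/crop9.png",np.hstack([r(T[105:195,245:305]),r(S[150:240,260:320])]))
E
```

```text
25.5 [ 0.1348 -0.3778  0.1869] [0.4304 0.6914 0.4467] [ 0.621  -0.0191  0.1509] [-0.0073  0.0131  0.0418]
25.9 [ 0.3181 -0.0018  0.4475] [0.41   0.3632 0.4486] [ 0.621  -0.0191  0.1508] [-0.0383  0.0087  0.0691]
```

View pics/crop9.png

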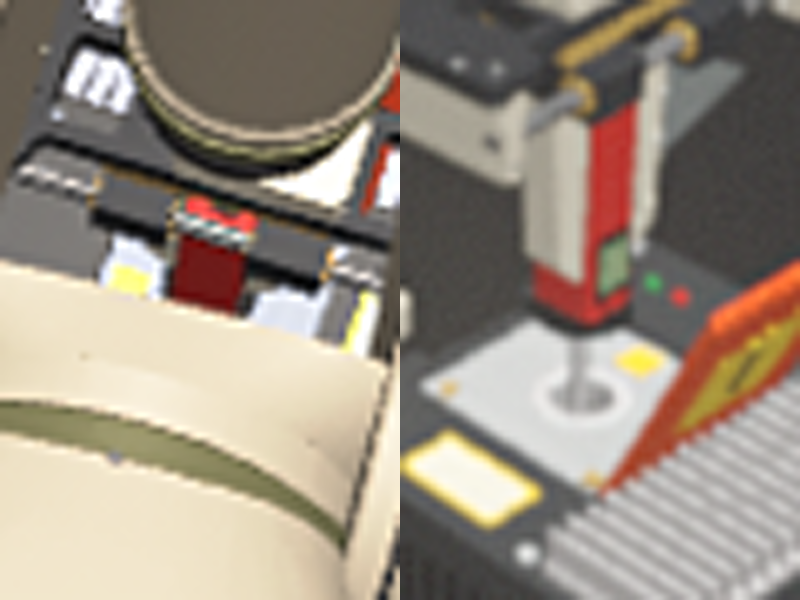

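The probe stands upright in the centre of the hole, with the cover open behind it. Spring force is about 2.4 N, around half way in, and the arm is still. Handing in.

```bash
python3 -c "
from plant import ticket; print(ticket.close_job())"
```

```text
the job is handed in; nothing more can be done
None
```

I handed the job in at about 26 s: the cover is open against its stop, the tool lies back on the mat, and the gripper holds the probe upright and centred in the hole. By the force and height readings its tip is pressed about half way in; the hand-in call returned no verdict.

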